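Clear the jammed spool chute

ROBOT

A 7-joint arm with a two-finger parallel gripper is mounted at the origin on a cart in front of the work surface, level with it; the furniture and walls round the work are solid. World frame = base frame: x ahead of the robot, y to its left, z up, the work surface at z = 0. Lengths are in m, angles in rad, forces in N, time in s.
With the tool pointing down it reaches from about 0.35 to 0.9 m from the base axis. Payload 7.2 kg.
Tool frame: the origin (TCP) lies at the very end of the fingers, on their centre line; the grasp point (between the pads) lies behind it (grip_depth is the z of the grasp point in the tool frame, in m); z points along the fingers, y is the line along which they close (so a half turn about z gives the same grasp; the last joint's range is limited). The gripper opens to 85 mm and grips with 20 to 120 N. Pads are 22 mm wide; open, the fingers measure 114 mm over their backs; the gripper's body (76 mm by 85 mm) begins 54 mm behind the grasp point. The pads swing forward as they close: fully open they stand 13 mm farther back than shut.
Start: joints at [-1.363, 0.411, -0.013, 1.596, 0.006, 1.134, -0.082], TCP at [0.17, 0.601, 0.231] pointing down, gripper open.
Joint ranges: [-2.95, 2.95], [-0.29, 1.99], [-1.47, 1.44], [0.14, 2.54], [-1.03, 4.17], [0.13, 1.85], [-2.86, 2.86]. Speed limits (rad/s): [2.39, 2.39, 3.01, 3.01, 3.14, 3.14, 3.14].

INTERFACE

Orientations are given as a 3x3 rotation matrix whose columns are the frame's x, y, z axes.
In Python, from workcell import * gives the robot as it stands. The module is installed in compiled form; this text tells all that it offers.
- The arm moves only by the shell command python3 -m jog 'ROWS' [FORCE]. ROWS is JSON, a list of rows, each a list of 7 numbers: the shift along the tool's x, y, z in m, then the turn, a rotation vector about the tool's x, y, z in degrees, then the finger opening in m, from 0 to 0.0854. A call has 1 to 5 rows; each row is the pose to reach, as a shift and turn from the pose commanded when the call began, along the tool's axes at that moment; what a row does not reach only later rows make up. A row lasts 1/12 s, in which the tool goes at most 41.7 mm and 7.16 degrees, less where a joint would pass 70% of its speed; a pose out of reach is approached as far as the arm can. A call with a gripper value outside its range is refused whole. The fingers move at their own pace and stop on an object; FORCE is the grip in N (left out, the last holds). Time passes only in rows, so rows that repeat a pose let the fingers close. It gives the time, the measured TCP pose, the force, the opening and the grip force at its end, in the units of the state.
- sense(): the state, without advancing time (a new reading comes with each control period).
- camera(name): name is "side" or "top"; returns a dict with "color" (480x640x3 uint8, red, green, blue), "camera_matrix" (3x3 intrinsics, pixels), "world_to_cam" (4x4, takes a point from world to camera coordinates). Camera axes: x right, y up, looking along -z (the intrinsics and any distortion apply to the point x, -y, -z); pixel columns grow to the right and rows downward; lengths in m; the calibration is good to about 2 mm. A picture is of the moment at which its call begins. There is no depth.
- hand_in(): hands the job in; it is judged then, once.
Trained networks look in a picture, given as the dict that the camera call returned (one of the last four; its "shot" number tells which), for a name from the list of things; names that differ only in an ending like _2 or _b are one class to them, and where a whole thing is asked for, a point or a joint stands for the part that bears it (a point fixed in the world has none). Each returns a list of dicts, best first, with "p" (0 to 1); they miss things now and then, are a little off and sometimes report something else, mostly with a low value. They report only what shows in the picture. A call takes as long as a camera call. They do not tell look-alikes from the thing itself.
- trace(target, picture): "region" (480x640 bool, what is visible of it) and "bbox" ([left, top, right, bottom] in pixels, round what is visible of it).
- place_of(target, picture): "pixel" ([column, row] in pixels: a listed point, or the origin of a listed thing).
The state is a dict: "t": time; "joints": joint angles; "qd": joint speeds; "joint_efforts": joint torques, N m; "eef_pos": TCP position; "eef_rot": TCP orientation; "ft_force": force on the tool from outside, world axes, zero at the start; "moment": the same for the moment, N m; "opening": finger opening in m; "grasp_force": force on a finger pad.
Only numpy, scipy, OpenCV 4.12 (cv2) and the standard library are available. Lean on these libraries where they do the work, as an engineer would, in place of code of your own. Each camera call takes 0.05 s, during which the arm holds its last target. There are 200 camera calls.

TASK

The feed chute is jammed: two of its four spools still have their orange spindles in them, and the leading one has caught on the yellow gate posts. Lift both spindled spools out and lay each on its side flat on the floor of the red reject tray, and let the plain spools, which stay in the chute, roll down to its end stop. Leave everything else, the label roll included, where it is.

Things in the scene. Friction and masses are not known exactly. Their poses are not given: they have to be found in the camera images.
- chute: Fixed aluminium feed chute, 378 mm long, 108 mm wide. Origin on the table under its middle; z up, x level and pointing uphill along the chute, y across it. Its floor rises 7 degrees (0.122 rad) towards +x, from 9 mm above the table at the lower end to 53 mm at the upper (31 mm at the origin). The channel is 96 mm wide, between side walls 17 mm high.
- chute_gate (a point): Point on the chute's centre line, 56 mm above the table, where the centre of a spool caught at the gate stands. The gate is two yellow posts just downhill of it, one outside each wall, 108 mm apart, 10 mm thick along the chute, tops 82 mm above the table. Plain spools roll through; projecting spindle ends are caught on the posts' uphill side.
- chute_stop (a point): Middle of the inner face of the dark end stop that closes the chute's lower end, at the chute floor. Two plain spools run down to it come to rest with their centres about 25 and 80 mm uphill of it.
- tray: Fixed shallow red plastic reject tray, open on top, 280 mm (x) by 240 mm (y), 35 mm high, walls and floor 5 mm thick. Origin at the centre of its underside, z up. It stands to the left or the right of the chute.
- label_roll_mid (a point): White label roll, 68 mm in diameter and 50 mm high, standing upright on its end somewhere in the red tray; bystander. The point is at its centre, half-way up.
- wipes_mid (a point): Light blue shrink-wrapped pack, 226 mm (x) by 144 mm (y), lying flat on the other side of the chute from the red tray; bystander. The point is half-way up at its centre (39 mm high), z up.
- bottle_mid (a point): Clear squeeze bottle with a blue cap, 88 mm in diameter, standing upright; bystander. The point is half-way up at its centre (278 mm high), z up.
- thermometer_mid (a point): Yellow hand-held instrument, 140 mm (x) by 68 mm (y), lying flat; bystander. The point is half-way up at its centre (23 mm high), z up.
- tape_mid (a point): Roll of red tape, 92 mm in diameter, lying flat; bystander. The point is half-way up at its centre (19 mm high), z up.
- cutter_mid (a point): Yellow snap cutter, 154 mm (x) by 19 mm (y), lying flat; bystander. The point is half-way up at its centre (15 mm high), z up.
- marker_mid (a point): Marker pen with a blue and white barrel, 138 mm (x) by 19 mm, lying on the table; bystander. The point is half-way up at its centre (18 mm high), z up.
- cull_1_center (a point): Spindled spool, the leading one, jammed at the gate, lying across the chute. Blue flanges 56 mm in diameter, 90 mm over their outer faces; between them 74 mm of bare white hub, 24 mm in diameter. Orange spindle ends, 12 mm thick, stick out 24 mm past each flange (138 mm over all). Its neighbour touches it flange to flange: 32 mm free from hub to hub. About 0.16 kg. On the tray floor its centre is 33 mm above the table. Point at the centre; y is the spool axis. 
- cull_2_center (a point): Second spindled spool, exactly like the first; starts second or third in the queue, flange to flange with its neighbours, and is caught at the gate in its turn if it is let roll down. Point at the centre; y is the spool axis. 
- plain_1_center (a point): Plain spool without spindle, starts second or third in the queue, rolls down by itself once the way is free. Blue flanges 56 mm in diameter, 90 mm over their outer faces; between them 74 mm of bare white hub, 24 mm in diameter. Point at the centre; y is the spool axis. 
- plain_2_center (a point): Plain spool without spindle, starts last in the queue, rolls down by itself once the way is free. Blue flanges 56 mm in diameter, 90 mm over their outer faces; between them 74 mm of bare white hub, 24 mm in diameter. Point at the centre; y is the spool axis. 
There are look-alikes about, which are no part of the job. What is shaped like the part that bears cull_2_center but green is not meant.

How it is judged:
On the way, in this order (a step that is already met when the one before it is completed fails the run):
1. one spindled spool has been laid in the red tray and released (((x of cull_1_center in the frame of tray between -0.125 and 0.125 m and y of cull_1_center in the frame of tray between -0.105 and 0.105 m and z of cull_1_center in the frame of tray between 0.02 and 0.043 m and linear speed of cull_1 below 0.02 m/s and contact force between the fingers and cull_1 below 0.1 N) or (x of cull_2_center in the frame of tray between -0.125 and 0.125 m and y of cull_2_center in the frame of tray between -0.105 and 0.105 m and z of cull_2_center in the frame of tray between 0.02 and 0.043 m and linear speed of cull_2 below 0.02 m/s and contact force between the fingers and cull_2 below 0.1 N))), for 0.2 s.
2. both spindled spools lie in the red tray, released (x of cull_1_center in the frame of tray between -0.125 and 0.125 m and y of cull_1_center in the frame of tray between -0.105 and 0.105 m and z of cull_1_center in the frame of tray between 0.02 and 0.043 m and linear speed of each of cull_1, cull_2 below 0.02 m/s and contact force between the fingers and cull_1 below 0.1 N and x of cull_2_center in the frame of tray between -0.125 and 0.125 m and y of cull_2_center in the frame of tray between -0.105 and 0.105 m and z of cull_2_center in the frame of tray between 0.02 and 0.043 m and contact force between the fingers and cull_2 below 0.1 N), for 0.2 s.
At the end, for the whole second after the job is handed in: Both spindled spools rest, released, on the red tray's floor (centres inside its walls, 20 to 43 mm above its underside); both plain spools rest in the chute against the end stop and each other (centres over 80 mm downhill of the chute's origin, within 20 mm of its centre line) (all of step 2 and x of plain_1_center in the frame of chute between -0.175 and -0.08 m and y of plain_1_center in the frame of chute between -0.02 and 0.02 m and z of plain_1_center in the frame of chute between 0.02 and 0.065 m and linear speed of each of plain_1, plain_2 below 0.02 m/s and x of plain_2_center in the frame of chute between -0.175 and -0.08 m and y of plain_2_center in the frame of chute between -0.02 and 0.02 m and z of plain_2_center in the frame of chute between 0.02 and 0.065 m); the robot touches nothing.
It fails at once if a bystander (label roll, pack, bottle, instrument, tape, cutter, marker) is moved by more than 30 mm (distance of any of label_roll_mid, wipes_mid, bottle_mid, thermometer_mid, tape_mid, cutter_mid, marker_mid from where it was at the start of the episode above 0.03 m).
It fails at once if a plain spool is taken out of the chute (z of any of plain_1_center, plain_2_center in the frame of chute above 0.105 m or y of any of plain_1_center, plain_2_center in the frame of chute above 0.04 m or y of any of plain_1_center, plain_2_center in the frame of chute below -0.04 m).
It also fails if it takes over 62 s, if anything falls off the work surface, if the arm or the gripper's body presses on something with over 40 N, if the wrist force passes 120 N, or if a joint passes its speed limit or range.

## Working session

There is one attempt and no reset: what is moved stays moved. The work goes in short steps, Python scripts to look and compute and a shell command to move; the robot and the scene stay as the last step left them, time stands still between calls to the robot, and variables do not carry over. Pictures are saved under pics/ and viewed, at most 10 in all, crops included, and the job is handed in when it is done.

```bash
mkdir -p pics
cat > h.py <<'E'
from workcell import *
import numpy as np, cv2
def save(p,n): cv2.imwrite('pics/'+n,p['color'][:,:,::-1])
def ray(p,px):
    K=np.array(p['camera_matrix']);W=np.array(p['world_to_cam'])
    u=np.linalg.inv(K)@[px[0],px[1],1]
    d=np.array([u[0],-u[1],-u[2]]); R=W[:3,:3]
    return -R.T@W[:3,3], R.T@d
def atz(p,px,z):
    o,d=ray(p,px); return o+d*(z-o[2])/d[2]
def proj(p,X):
    K=np.array(p['camera_matrix']);W=np.array(p['world_to_cam'])
    c=W[:3,:3]@np.array(X)+W[:3,3]; q=K@[c[0],-c[1],-c[2]]; return q[:2]/q[2]
E
python3 - <<'E'
from h import *
np.set_printoptions(precision=3,suppress=True)
s=sense(); print({k:np.round(v,3) for k,v in s.items() if k in('t','eef_pos','eef_rot','opening')}); print(s.keys())
for n in('top','side'):
    p=camera(n); save(p,n+'0.png'); print(n,p.keys(),ray(p,[320,240]))
    for t,z in [('chute',0),('chute_gate',.056),('chute_stop',.009),('tray',0),('label_roll_mid',.03),('cull_1_center',.056),('plain_1_center',.06),('wipes_mid',.02),('bottle_mid',.139)]:
        print(t,[(round(r['p'],2),np.round(r['pixel']),atz(p,r['pixel'],z)[:2]) for r in place_of(t,p)])
E
```

```text
{'t': np.float64(0.0), 'eef_pos': array([0.17 , 0.601, 0.23 ]), 'eef_rot': array([[-0.962,  0.272, -0.   ],
       [ 0.272,  0.962, -0.002],
       [-0.   , -0.002, -1.   ]]), 'opening': np.float64(0.086)}
dict_keys(['t', 'joints', 'qd', 'joint_efforts', 'eef_pos', 'eef_rot', 'ft_force', 'moment', 'grasp_force', 'opening'])
top dict_keys(['color', 'camera_matrix', 'world_to_cam', 'shot']) (array([0.386, 0.091, 1.76 ]), array([ 0.072, -0.054, -0.996]))
chute [(0.84, array([304., 219.]), array([0.574, 0.044]))]
chute_gate [(0.91, array([306., 226.]), array([0.549, 0.04 ]))]
chute_stop [(0.59, array([318., 281.]), array([ 0.394, -0.002])), (0.33, array([441., 177.]), array([ 0.708, -0.356]))]
tray [(0.87, array([196., 248.]), array([0.479, 0.352])), (0.31, array([305., 224.]), array([0.559, 0.042]))]
label_roll_mid [(0.77, array([216., 247.]), array([0.482, 0.291])), (0.28, array([305., 215.]), array([0.581, 0.041]))]
cull_1_center [(0.71, array([243., 305.]), array([0.322, 0.207])), (0.68, array([306., 222.]), array([0.559, 0.041]))]
plain_1_center [(0.56, array([299., 188.]), array([0
[... 420 characters left out ...]
array([0.588, 0.05 ]))]
chute_gate [(0.77, array([324., 242.]), array([0.563, 0.053])), (0.37, array([215., 257.]), array([0.28 , 0.123]))]
chute_stop [(0.79, array([278., 280.]), array([0.404, 0.011]))]
tray [(0.94, array([254., 221.]), array([0.496, 0.368]))]
label_roll_mid [(0.87, array([262., 224.]), array([0.484, 0.285]))]
cull_1_center [(0.93, array([321., 247.]), array([0.543, 0.035])), (0.6, array([215., 256.]), array([0.283, 0.132])), (0.31, array([431., 276.]), array([ 0.703, -0.226]))]
plain_1_center [(0.78, array([351., 231.]), array([0.658, 0.065]))]
wipes_mid [(0.84, array([396., 344.]), array([ 0.503, -0.357]))]
bottle_mid [(0.72, array([461., 269.]), array([ 0.688, -0.335]))]
```

View pics/top0.png

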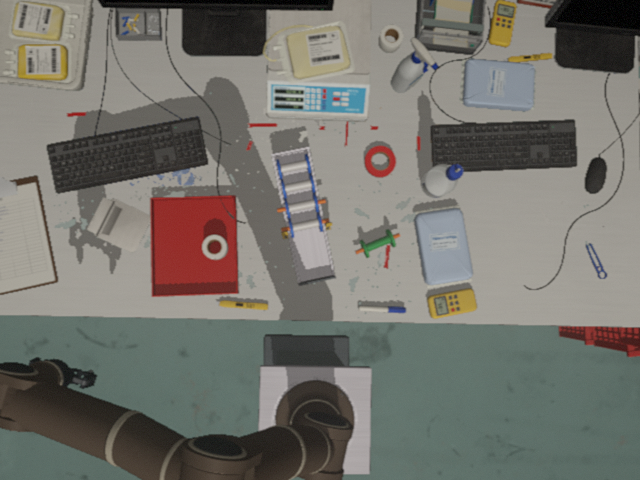

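View pics/side0.png

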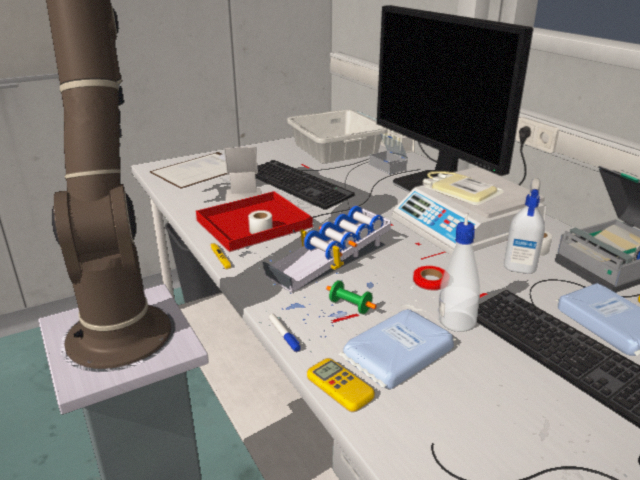

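The top picture shows the chute running from the stop at (318,280) up to (293,150), with the red tray at (195,246) and the label roll in it at (216,247). A green look-alike lies at (378,243). I'll zoom in on the queue and fit the chute.

Run:
```python
from h import *
p=camera('top'); q=camera('side')
a=cv2.resize(p['color'][140:300,140:340],None,fx=4,fy=4,interpolation=cv2.INTER_CUBIC)[:600]
b=cv2.resize(q['color'][190:310,180:400],None,fx=3.6,fy=3.6,interpolation=cv2.INTER_CUBIC)
cv2.imwrite('pics/a.png',a[:,:,::-1]);cv2.imwrite('pics/b.png',b[:,:,::-1])
np.savez('cams.npz',topK=p['camera_matrix'],topW=p['world_to_cam'],sideK=q['camera_matrix'],sideW=q['world_to_cam'],top=p['color'],side=q['color'])
```

```text
(no output)
```

View pics/a.png

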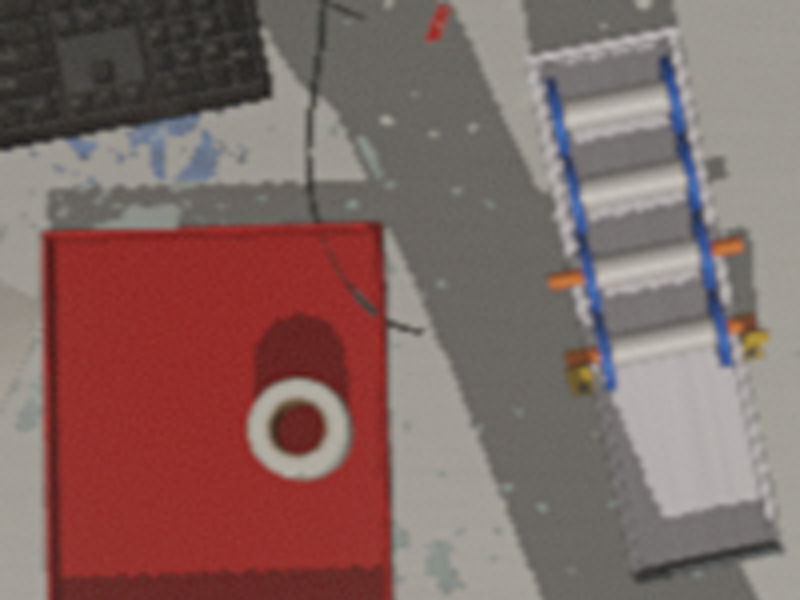

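View pics/b.png

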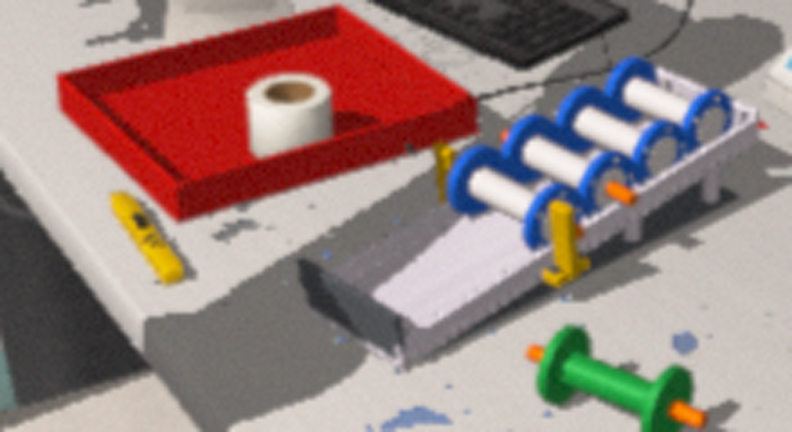

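The crops show the queue as cull_1, cull_2, plain, plain from the gate upwards. cull_2's spindle ends are at top pixels (281,210) and (322,202). The tray corners are near (151,198), (235,197), (238,295) and (152,296). Next I compute poses from both views.

```bash
cat >> h.py <<'E'
def tri(p,a,q,b):
    A=[];c=[]
    for P,x in((p,a),(q,b)):
        o,d=ray(P,x); d/=np.linalg.norm(d); M=np.eye(3)-np.outer(d,d); A.append(M);c.append(M@o)
    return np.linalg.lstsq(np.vstack(A),np.hstack(c),rcond=None)[0]
E
python3 - <<'E'
from h import *
import workcell
np.set_printoptions(precision=3,suppress=True)
print([x for x in dir(workcell) if 'grip' in x.lower()], globals().get('grip_depth'))
p=camera('top');q=camera('side')
for t in('chute','chute_gate','chute_stop','tray','label_roll_mid'):
    a=place_of(t,p)[0]['pixel'];b=place_of(t,q)[0]['pixel'];print(t,tri(p,a,q,b))
for c,z in(((281.2,210.2),.063),((322.,201.7),.063),((151.2,198),.035),((235.5,196.5),.035),((238,295),.035),((152,296),.035)): print(c,atz(p,c,z))
for P in(p,q):
    for t in('cull_1_center','plain_1_center'):
        print(t,[(round(r['p'],2),np.round(r['bbox'])) for r in trace(t,P)])
# orange blobs (spindle ends) 
for P in(p,q):
    h=cv2.cvtColor(P['color'],cv2.COLOR_RGB2HSV); m=cv2.inRange(h,(6,150,120),(15,255,255))
    n,l,s,c=cv2.connectedComponentsWithStats(m); print([(c[i].round(1),s[i,4]) for i in range(1,n) if s[i,4]>5])
# chute walls/blue flange pixels in top
h=cv2.cvtColor(p['color'],cv2.COLOR_RGB2HSV); m=cv2.inRange(h,(105,150,60),(125,255,255))[140:240,270:340]
ys,xs=np.nonzero(m); X=np.array([atz(p,(x+270,y+140),.08)[:2] for x,y in zip(xs,ys)])
r=cv2.minAreaRect(X.astype(np.float32)*1000); print('flange rect',r)
r=cv2.minAreaRect((np.array([atz(p,(x,y),.035)[:2]*1000 for y,x in np.argwhere(trace('tray',p)[0]['region'])])).astype(np.float32));print('tray rect',r)
E
```

```text
['grip_depth'] -0.0187
chute [0.58  0.042 0.002]
chute_gate [0.553 0.038 0.067]
chute_stop [ 0.398 -0.     0.01 ]
tray [0.486 0.348 0.009]
label_roll_mid [0.607 0.204 0.072]
(281.2, 210.2) [0.589 0.11  0.063]
(322.0, 201.7) [ 0.617 -0.004  0.063]
(151.2, 198) [0.616 0.478 0.035]
(235.5, 196.5) [0.628 0.241 0.035]
(238, 295) [0.349 0.225 0.035]
(152, 296) [0.341 0.463 0.035]
cull_1_center [(0.97, array([282., 210., 332., 238.])), (0.7, array([215., 298., 272., 308.]))]
plain_1_center [(0.85, array([280., 175., 316., 198.]))]
cull_1_center [(0.65, array([303., 232., 343., 260.]))]
plain_1_center [(0.93, array([335., 215., 371., 244.]))]
[(array([321.6, 201.1]), np.int32(17)), (array([281. , 209.5]), np.int32(22)), (array([324.2, 221. ]), np.int32(10)), (array([396. , 235.5]), np.int32(12)), (array([359.9, 250.5]), np.int32(14)), (array([452.5, 309.5]), np.int32(8))]
[(array([301.5, 229.3]), np.int32(6)), (array([352.1, 243.4]), np.int32(34)), (array([428.1, 269.6]), np.int32(17)), (array([440.1, 273.8]), np.int32(11)), (array([327.8, 287.2]), np.int32(8)), (array([370.5, 305. ]), np.int32(36)), (array([331.4, 381.9]), np.int32(12))]
flange rect ((630.9129638671875, 60.620506286621094), (215.74398803710938, 84.93101501464844), 12.84528923034668)
tray rect ((486.11041259765625, 354.7226867675781), (285.3193054199219, 243.45542907714844), 3.202514171600342)
```

```bash
cat >> h.py <<'E'
from scipy.spatial.transform import Rotation as Ro
def go(x,y,z,yaw):
    s=sense(); R=np.array(s['eef_rot']); a=np.radians(yaw)
    T=np.c_[[np.sin(a),-np.cos(a),0],[np.cos(a),np.sin(a),0],[0,0,-1]]
    if (T[:,1]@R[:,1])<-.3: T[:,:2]*=-1
    print('t',round(s['t'],2),'pos',np.round(s['eef_pos'],4),'open',round(s['opening'],4),'grip',round(s['grasp_force'],1))
    print('shift mm',np.round(R.T@(np.array([x,y,z])-s['eef_pos'])*1000,1),'turn',np.round(Ro.from_matrix(R.T@T).as_rotvec(degrees=True),2))
E
python3 -c "
from h import *
go(.549,.040,.16,13.5)"
```

```text
t 1.95 pos [0.1702 0.6014 0.2313] open 0.0854 grip 0.0Traceback (most recent call last):
  File "<string>", line 3, in <module>
    go(.549,.040,.16,13.5)
    ~~^^^^^^^^^^^^^^^^^^^^
  File "h.py", line 25, in go
    print('shift mm',np.round(R.T@(np.array([x,y,z])-s['eef_pos'])*1000,1),'turn',np.round(Ro.from_matrix(R.T@T).as_rotvec(degrees=True),2))
                                                                                           ~~~~~~~~~~~~~~^^^^^^^
  File "scipy/spatial/transform/_rotation.pyx", line 1143, in scipy.spatial.transform._rotation.Rotation.from_matrix
ValueError: Non-positive determinant (left-handed or null coordinate frame) in rotation matrix 0: [[-4.89414613e-01 -8.72051224e-01 -1.35786958e-05]
 [-8.72051223e-01  4.89414613e-01 -2.74799838e-05]
 [-3.06095657e-05  1.60778734e-06  1.00000000e+00]].
```

```bash
sed -i 's/\[np.sin(a),-np.cos(a),0\]/[-np.sin(a),np.cos(a),0]/' h.py
python3 -c "
from h import *
go(.549,.040,.16,13.5)"
```

```text
t 1.95 pos [0.1702 0.6014 0.2313] open 0.0854 grip 0.0
shift mm [-517.4 -437.    71.3] turn [ 0.  -0.  60.7]
```

```bash
python3 -m jog '[[-0.16,-0.13,0,0,0,30,0.045],[-0.16,-0.13,0,0,0,30,0.045],[-0.16,-0.13,0,0,0,30,0.045],[-0.16,-0.13,0,0,0,30,0.045],[-0.16,-0.13,0,0,0,30,0.045]]' 40
python3 -c "
from h import *
go(.549,.040,.16,13.5)"
```

```text
t: 2.37
eef_pos: [0.2898, 0.4307, 0.2314]
eef_rot: [[-0.692, 0.722, 0.0], [0.722, 0.692, 0.0], [0.0, 0.0, -1.0]]
ft_force: [1.7, 0.8, 0.9]
opening: 0.0452
grasp_force: 0.0
t 2.37 pos [0.2898 0.4307 0.2314] open 0.0452 grip 0.0
shift mm [-461.5  -83.    71.4] turn [ 2.000e-02 -1.000e-02  3.025e+01]
```

```bash
python3 -m jog '[[-0.2,-0.036,0,0,0,30.2,0.042],[-0.2,-0.036,0,0,0,30.2,0.042],[-0.2,-0.036,0,0,0,30.2,0.042],[-0.2,-0.036,0,0,0,30.2,0.042],[-0.2,-0.036,0,0,0,30.2,0.042]]'
python3 -c "
from h import *
go(.549,.040,.16,13.5)"
```

```text
t: 2.78
eef_pos: [0.4036, 0.2617, 0.2317]
eef_rot: [[-0.234, 0.972, 0.001], [0.972, 0.234, 0.001], [0.0, 0.001, -1.0]]
ft_force: [1.3, 1.2, -0.5]
opening: 0.042
grasp_force: 0.0
t 2.78 pos [0.4036 0.2617 0.2317] open 0.042 grip 0.0
shift mm [-249.6   89.5   71.7] turn [ 0.05 -0.02  0.01]
```

```bash
python3 -m jog '[[-0.039,0.014,0.01,0,0,0,0.042],[-0.078,0.028,0.02,0,0,0,0.042],[-0.117,0.042,0.03,0,0,0,0.042],[-0.156,0.056,0.04,0,0,0,0.042],[-0.195,0.07,0.05,0,0,0,0.042]]'
python3 -m jog '[[-0.035,0.012,0.01,0,0,0,0.042],[-0.055,0.0195,0.02,0,0,0,0.042],[-0.055,0.0195,0.022,0,0,0,0.042],[-0.055,0.0195,0.022,0,0,0,0.042]]'
python3 - <<'E'
from h import *
go(.549,.040,.037,13.5)
p=camera('top')
a=cv2.resize(p['color'][150:290,250:350],None,fx=4,fy=4,interpolation=cv2.INTER_CUBIC)
q=camera('side');b=cv2.resize(q['color'][170:310,280:380],None,fx=4,fy=4,interpolation=cv2.INTER_CUBIC)
cv2.imwrite('pics/c.png',np.hstack([a,b])[:,:,::-1])
E
```

```text
t: 3.2
eef_pos: [0.5158, 0.0942, 0.1823]
eef_rot: [[-0.242, 0.97, 0.001], [0.97, 0.242, 0.001], [0.0, 0.001, -1.0]]
ft_force: [0.5, 0.6, 0.4]
opening: 0.0418
grasp_force: 0.0
t: 3.53
eef_pos: [0.547, 0.0457, 0.1595]
eef_rot: [[-0.239, 0.971, -0.002], [0.971, 0.239, -0.001], [-0.0, -0.002, -1.0]]
ft_force: [-0.3, 0.3, -0.2]
opening: 0.0421
grasp_force: 0.0
t 3.53 pos [0.547  0.0457 0.1595] open 0.0421 grip 0.0
shift mm [ -6.    0.8 122.5] turn [-0.1   0.03  0.32]
```

View pics/c.png

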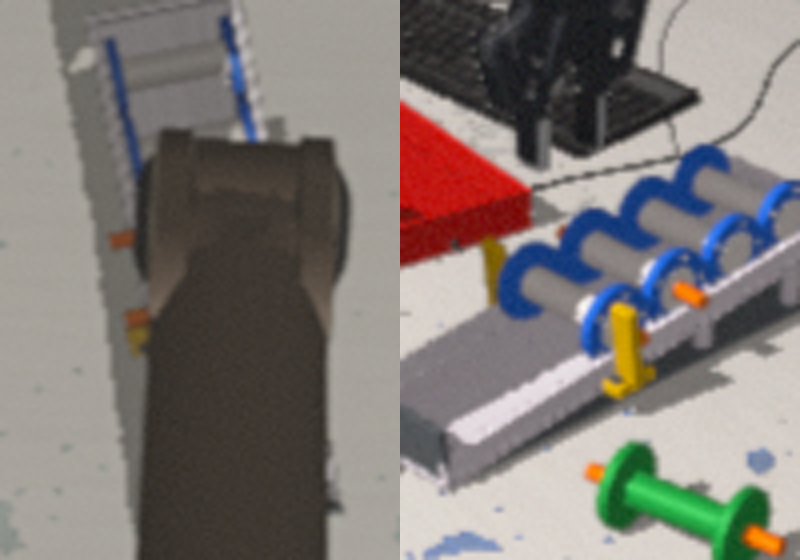

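The right panel shows the fingers above the queue. cull_1's flange centres give a mid-point near side pixel (323,245), which I check against the estimate.

Run:
```python
from h import *
q=camera('side'); print(proj(q,(.549,.040,.056)),proj(q,(.603,.053,.063)), proj(q,(.559,.042,.056)))
print(tri(camera('top'),(321.6,201.1),q,(352.1,243.4)))
u=np.array([.972,.233,0]);v=np.array([-.233,.972,0])
for s in(-.065,.065): print(proj(q,np.array([.603,.053,.063])+s*v))
go(.549,.040,.037,13.5)
```

```text
[321.76503517 245.64321811] [336.51039951 236.61476089] [324.61508323 244.43040938]
[ 0.61818035 -0.00248567  0.06416241]
[353.77043474 244.97799447]
[320.14773995 228.68634464]
t 3.73 pos [0.5469 0.0488 0.1608] open 0.042 grip 0.0
shift mm [-9.200e+00 -1.000e-01  1.238e+02] turn [ 0.03 -0.05  0.62]
```

```bash
python3 -m jog '[[-0.009,0.0005,0.01,0,0,0.5,0.042],[-0.009,0.0005,0.03,0,0,0.5,0.042],[-0.009,0.0005,0.05,0,0,0.5,0.042],[-0.009,0.0005,0.06,0,0,0.5,0.042],[-0.009,0.0005,0.06,0,0,0.5,0.042]]'
python3 -c "
from h import *
go(.5495,.040,.037,13.5)"
```

```text
t: 4.15
eef_pos: [0.5481, 0.0387, 0.0982]
eef_rot: [[-0.234, 0.972, -0.004], [0.972, 0.234, -0.001], [0.0, -0.004, -1.0]]
ft_force: [0.4, -0.1, 0.2]
opening: 0.0418
grasp_force: 0.0
t 4.15 pos [0.5481 0.0387 0.0982] open 0.0418 grip 0.0
shift mm [ 1.   1.9 61.2] turn [-0.22 -0.01  0.03]
```

```bash
python3 -m jog '[[0,0.001,0.015,0,0,0,0.042],[0,0.001,0.03,0,0,0,0.042],[0,0.001,0.045,0,0,0,0.042],[0,0.001,0.06,0,0,0,0.042],[0,0.001,0.061,0,0,0,0.042]]'
python3 -c "
from h import *
go(.5495,.040,.037,13.5)"
```

```text
t: 4.57
eef_pos: [0.5497, 0.039, 0.038]
eef_rot: [[-0.234, 0.972, -0.002], [0.972, 0.234, -0.0], [0.0, -0.002, -1.0]]
ft_force: [-0.7, -0.4, -0.4]
opening: 0.0421
grasp_force: 0.0
t 4.57 pos [0.5497 0.039  0.038 ] open 0.0421 grip 0.0
shift mm [1.1 0.  1. ] turn [-0.14 -0.01  0.03]
```

No contact on the way down; closing.

```bash
python3 -m jog '[[0,0,0,0,0,0,0.015],[0,0,0,0,0,0,0.015],[0,0,0,0,0,0,0.015],[0,0,0,0,0,0,0.015],[0,0,0,0,0,0,0.015]]' 50
```

```text
t: 4.98
eef_pos: [0.5521, 0.039, 0.0406]
eef_rot: [[-0.234, 0.972, 0.003], [0.972, 0.234, 0.001], [-0.0, 0.003, -1.0]]
ft_force: [2.9, 1.1, 1.8]
opening: 0.0226
grasp_force: 49.3
```

```bash
python3 -m jog '[[0,0,-0.03,0,0,0,0.015],[0,0,-0.07,0,0,0,0.015],[0,0,-0.11,0,0,0,0.015],[0,0,-0.13,0,0,0,0.015],[0,0,-0.13,0,0,0,0.015]]'
python3 - <<'E'
from h import *
go(.568,.366,.13,3)
q=camera('side');save(q,'d.png')
E
```

```text
t: 5.4
eef_pos: [0.5529, 0.0386, 0.1744]
eef_rot: [[-0.233, 0.972, 0.007], [0.972, 0.233, 0.002], [0.0, 0.007, -1.0]]
ft_force: [0.6, 0.3, -1.9]
opening: 0.0222
grasp_force: 52.3
t 5.4 pos [0.5529 0.0386 0.1744] open 0.0222 grip 52.3
shift mm [314.8  90.6  45.1] turn [ 0.41 -0.06 10.47]
```

View pics/d.png

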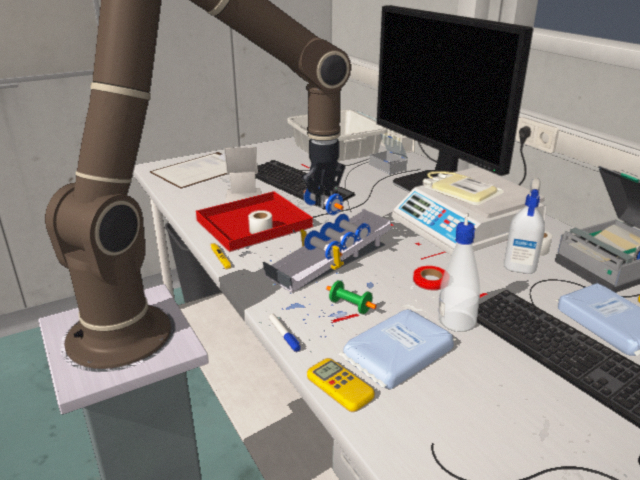

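The first spool is held at (323,203), and the rest of the queue has rolled down to the gate at (330,235). Next: to the far end of the tray.

```bash
python3 -m jog '[[0.036,0.01,0,0,0,5,0.015],[0.072,0.02,0,0,0,10.4,0.015],[0.108,0.03,0,0,0,10.4,0.015],[0.144,0.04,0,0,0,10.4,0.015],[0.18,0.05,0,0,0,10.4,0.015]]'
python3 -c "
from h import *
go(.568,.366,.13,3)"
```

```text
t: 5.87
eef_pos: [0.5557, 0.2268, 0.1674]
eef_rot: [[-0.054, 0.999, -0.003], [0.999, 0.054, -0.002], [-0.001, -0.003, -1.0]]
ft_force: [0.4, -0.5, -2.1]
opening: 0.0223
grasp_force: 52.3
t 5.87 pos [0.5557 0.2268 0.1674] open 0.0223 grip 52.3
shift mm [138.4  19.9  37.1] turn [-0.2   0.08  0.09]
```

```bash
python3 -m jog '[[0.036,0.005,0,0,0,0,0.015],[0.072,0.01,0,0,0,0,0.015],[0.108,0.015,0.01,0,0,0,0.015],[0.135,0.02,0.03,0,0,0,0.015],[0.138,0.02,0.037,0,0,0,0.015]]'
python3 -m jog '[[0,0,0,0,0,0,0.015],[0,0,0,0,0,0,0.015]]'
python3 - <<'E'
from h import *
np.set_printoptions(precision=3,suppress=True)
go(.568,.366,.02,3)
q=camera('side');p=camera('top')
for t in('tray','label_roll_mid'): print(t,place_of(t,q)[0],place_of(t,p)[:1])
b=cv2.resize(q['color'][150:270,180:340],None,fx=4,fy=4,interpolation=cv2.INTER_CUBIC); cv2.imwrite('pics/e.png',b[:,:,::-1])
E
```

```text
t: 6.28
eef_pos: [0.5658, 0.371, 0.127]
eef_rot: [[-0.062, 0.998, -0.006], [0.998, 0.062, -0.0], [0.0, -0.006, -1.0]]
ft_force: [-1.4, 0.1, -2.3]
opening: 0.022
grasp_force: 52.2
t: 6.45
eef_pos: [0.5687, 0.3629, 0.13]
eef_rot: [[-0.054, 0.999, -0.003], [0.999, 0.054, -0.004], [-0.003, -0.003, -1.0]]
ft_force: [0.6, -0.3, -1.2]
opening: 0.0223
grasp_force: 52.2
t 6.45 pos [0.569 0.363 0.13 ] open 0.0223 grip 52.2
shift mm [  3.5  -0.1 110. ] turn [-0.2  0.2  0.1]
tray {'pixel': [253.7, 220.5], 'p': 0.71} [{'pixel': [195.3, 248.3], 'p': 0.61}]
label_roll_mid {'pixel': [261.4, 223.5], 'p': 0.92} [{'pixel': [211.4, 247.2], 'p': 0.6}]
```

View pics/e.png

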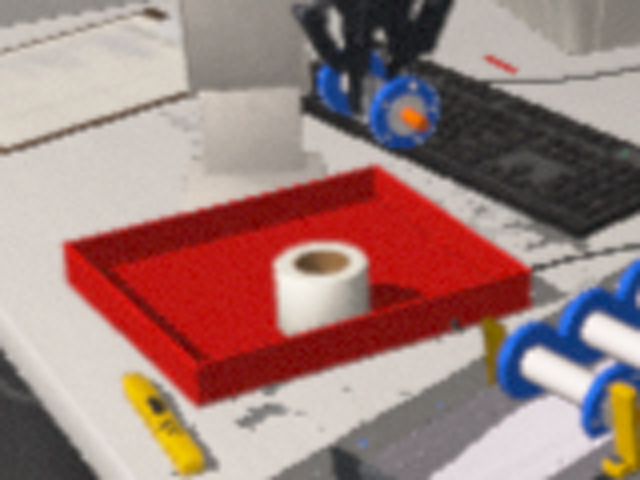

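```bash
python3 -m jog '[[0.001,0,0.03,0,0,0,0.015],[0.001,0,0.06,0,0,0,0.015],[0.001,0,0.085,0,0,0,0.015],[0.001,0,0.098,0,0,0,0.015],[0.001,0,0.1,0,0,0,0.015]]'
python3 -m jog '[[0,0,0.002,0,0,0,0.015],[0,0,0.004,0,0,0,0.015],[0,0,0.006,0,0,0,0.015],[0,0,0.007,0,0,0,0.015],[0,0,0.007,0,0,0,0.015]]'
```

```text
t: 7.17
eef_pos: [0.5684, 0.3642, 0.0299]
eef_rot: [[-0.054, 0.999, -0.003], [0.999, 0.054, -0.002], [-0.002, -0.004, -1.0]]
ft_force: [-0.3, -0.3, -1.5]
opening: 0.0223
grasp_force: 52.3
t: 7.58
eef_pos: [0.5702, 0.3657, 0.0262]
eef_rot: [[-0.054, 0.999, 0.001], [0.999, 0.054, 0.001], [0.001, 0.001, -1.0]]
ft_force: [0.2, -0.1, -1.4]
opening: 0.0227
grasp_force: 52.3
```

```bash
python3 -m jog '[[0,0,0.001,0,0,0,0.015],[0,0,0.003,0,0,0,0.015],[0,0,0.004,0,0,0,0.015],[0,0,0.004,0,0,0,0.015]]'
python3 -m jog '[[0,0,0.001,0,0,0,0.015],[0,0,0.002,0,0,0,0.015],[0,0,0.002,0,0,0,0.015]]'
```

```text
t: 7.92
eef_pos: [0.5696, 0.3654, 0.0211]
eef_rot: [[-0.054, 0.999, -0.0], [0.999, 0.054, -0.0], [-0.0, -0.0, -1.0]]
ft_force: [0.5, -0.2, -2.7]
opening: 0.0224
grasp_force: 52.3
t: 8.17
eef_pos: [0.5697, 0.3653, 0.0191]
eef_rot: [[-0.054, 0.999, -0.0], [0.999, 0.054, -0.0], [-0.0, -0.0, -1.0]]
ft_force: [0.2, 1.1, -1.5]
opening: 0.0224
grasp_force: 52.3
```

```bash
python3 -m jog '[[0,0,0.001,0,0,0,0.015],[0,0,0.002,0,0,0,0.015],[0,0,0.002,0,0,0,0.015]]'
python3 -m jog '[[0,0,0.001,0,0,0,0.015],[0,0,0.002,0,0,0,0.015],[0,0,0.002,0,0,0,0.015]]'
```

```text
t: 8.42
eef_pos: [0.5699, 0.3654, 0.0178]
eef_rot: [[-0.054, 0.999, 0.0], [0.999, 0.054, 0.0], [0.0, 0.0, -1.0]]
ft_force: [-1.2, -0.6, 1.8]
opening: 0.0225
grasp_force: 52.8
t: 8.67
eef_pos: [0.5701, 0.3655, 0.0176]
eef_rot: [[-0.054, 0.999, 0.0], [0.999, 0.054, 0.001], [0.001, 0.0, -1.0]]
ft_force: [-6.2, -3.3, 16.3]
opening: 0.022
grasp_force: 54.2
```

Contact with the floor. I'll back off 2 mm, open gently and rise.

```bash
python3 -m jog '[[0,0,-0.002,0,0,0,0.015],[0,0,-0.002,0,0,0,0.024],[0,0,-0.002,0,0,0,0.027],[0,0,-0.002,0,0,0,0.032],[0,0,-0.002,0,0,0,0.04]]'
python3 -m jog '[[0,0,-0.005,0,0,0,0.04],[0,0,-0.025,0,0,0,0.04],[0,0,-0.06,0,0,0,0.04],[0,0,-0.1,0,0,0,0.042],[0,0,-0.14,0,0,0,0.042]]'
python3 -c "
from h import *
go(.5495,.040,.16,13.5)"
```

```text
t: 9.08
eef_pos: [0.5698, 0.3654, 0.0171]
eef_rot: [[-0.054, 0.999, -0.0], [0.999, 0.054, -0.0], [-0.0, -0.0, -1.0]]
ft_force: [0.4, -0.7, -0.4]
opening: 0.04
grasp_force: 0.0
t: 9.5
eef_pos: [0.5694, 0.3649, 0.1586]
eef_rot: [[-0.054, 0.999, -0.001], [0.999, 0.054, -0.001], [-0.001, -0.001, -1.0]]
ft_force: [0.5, 0.7, -0.1]
opening: 0.0419
grasp_force: 0.0
t 9.5 pos [0.5694 0.3649 0.1586] open 0.0419 grip 0.0
shift mm [-323.4  -37.3   -1. ] turn [ -0.06   0.06 -10.42]
```

```bash
python3 -m jog '[[-0.036,-0.004,0,0,0,-5,0.042],[-0.072,-0.008,0,0,0,-10.4,0.042],[-0.108,-0.012,0,0,0,-10.4,0.042],[-0.13,-0.015,0,0,0,-10.4,0.042],[-0.13,-0.015,0,0,0,-10.4,0.042]]'
python3 - <<'E'
from h import *
np.set_printoptions(precision=3,suppress=True)
go(.5495,.040,.16,13.5)
q=camera('side');p=camera('top')
for P in(p,q):
    h=cv2.cvtColor(P['color'],cv2.COLOR_RGB2HSV); m=cv2.inRange(h,(6,150,120),(15,255,255))
    n,l,s,c=cv2.connectedComponentsWithStats(m); print([(c[i].round(1),s[i,4]) for i in range(1,n) if s[i,4]>4])
    for t,z in(('cull_1_center',.056),('plain_1_center',.065)): print(t,[(round(r['p'],2),r['pixel'],atz(P,r['pixel'],z)[:2]) for r in place_of(t,P)])
a=cv2.resize(p['color'][150:300,140:340],None,fx=3,fy=3,interpolation=cv2.INTER_CUBIC)[:]
b=cv2.resize(q['color'][190:280,190:390],None,fx=3,fy=3,interpolation=cv2.INTER_CUBIC)[:150*3]
b=np.vstack([b,b[:0]])
cv2.imwrite('pics/f.png',cv2.resize(np.vstack([a,b]),None,fx=.8,fy=.8)[:,:,::-1])
E
```

```text
t: 9.92
eef_pos: [0.5625, 0.2277, 0.1585]
eef_rot: [[-0.226, 0.974, 0.001], [0.974, 0.226, -0.002], [-0.002, 0.0, -1.0]]
ft_force: [0.3, -0.5, -0.7]
opening: 0.0423
grasp_force: 0.0
t 9.92 pos [0.562 0.228 0.159] open 0.0423 grip 0.0
shift mm [-179.9  -55.1   -1.1] turn [ 0.01  0.13 -0.44]
[(array([498. ,  19.1]), np.int32(7)), (array([167.5, 216.5]), np.int32(24)), (array([324.6, 220.8]), np.int32(12)), (array([285.3, 228.7]), np.int32(9)), (array([395.7, 235.8]), np.int32(10)), (array([359.9, 250.5]), np.int32(14)), (array([452.5, 309.5]), np.int32(8))]
cull_1_center [(0.79, [192.8, 214.1], array([0.572, 0.356])), (0.42, [443.6, 247.6], array([ 0.497, -0.354]))]
plain_1_center [(0.62, [302.7, 204.4], array([0.607, 0.05 ])), (0.53, [193.4, 247.1], array([0.479, 0.35 ]))]
[(array([284.5, 213. ]), np.int32(22)), (array([301.3, 229. ]), np.int32(6)), (array([429.5, 269. ]), np.int32(8)), (array([421.8, 272.4]), np.int32(9)), (array([440.1, 274.1]), np.int32(12)), (array([327.6, 287.3]), np.int32(7)), (array([370.7, 305. ]), np.int32(33)), (array([331.3, 381.8]), np.int32(13))]
cull_1_center [(0.9, [276.3, 206.6], array([0.552, 0.322])), (0.6, [350.5, 224.2], array([0.684, 0.109]))]
plain_1_center [(0.62, [336.1, 239.0], array([0.593, 0.039]))]
```

View pics/f.png

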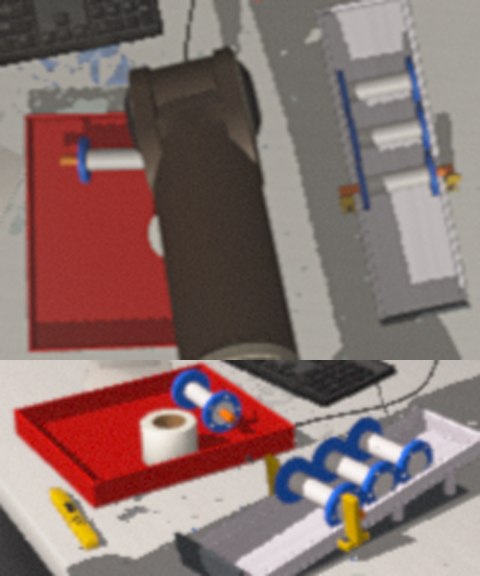

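The first spool lies in the tray's far end, clear of the label roll. cull_2 is now caught at the gate with its spindle ends at top pixels (285,229) and (325,221), where cull_1 was. I repeat the same grasp.

```bash
python3 -m jog '[[-0.036,-0.011,0,0,0,-0.4,0.042],[-0.072,-0.022,0,0,0,-0.4,0.042],[-0.108,-0.033,0,0,0,-0.4,0.042],[-0.144,-0.044,0,0,0,-0.4,0.042],[-0.18,-0.055,0,0,0,-0.4,0.042]]'
python3 -m jog '[[0,0,0,0,0,0,0.042],[0,0,0,0,0,0,0.042],[0,0,0.02,0,0,0,0.042],[0,0,0.04,0,0,0,0.042],[0,0,0.05,0,0,0,0.042]]'
python3 -c "
from h import *
go(.5505,.040,.037,13.5)"
```

```text
t: 10.63
eef_pos: [0.5503, 0.0465, 0.1573]
eef_rot: [[-0.242, 0.97, 0.0], [0.97, 0.242, -0.0], [-0.0, 0.0, -1.0]]
ft_force: [0.3, 0.1, 0.2]
opening: 0.0418
grasp_force: 0.0
t: 11.05
eef_pos: [0.5497, 0.0494, 0.1054]
eef_rot: [[-0.243, 0.97, -0.002], [0.97, 0.243, 0.0], [0.001, -0.002, -1.0]]
ft_force: [0.1, -0.1, -0.9]
opening: 0.042
grasp_force: 0.0
t 11.05 pos [0.5497 0.0494 0.1054] open 0.042 grip 0.0
shift mm [-9.4 -1.4 68.4] turn [-0.11 -0.05  0.59]
```

```bash
python3 -m jog '[[-0.009,-0.001,0,0,0,0.5,0.042],[-0.009,-0.001,0,0,0,0.5,0.042],[-0.009,-0.001,0,0,0,0.5,0.042]]'
python3 -c "
from h import *
go(.5505,.040,.037,13.5)"
```

```text
t: 11.3
eef_pos: [0.5523, 0.0376, 0.1081]
eef_rot: [[-0.231, 0.973, 0.001], [0.973, 0.231, -0.0], [-0.0, 0.001, -1.0]]
ft_force: [0.1, 0.1, 0.1]
opening: 0.0422
grasp_force: 0.0
t 11.3 pos [0.5523 0.0376 0.1081] open 0.0422 grip 0.0
shift mm [ 2.8 -1.3 71.1] turn [ 0.05  0.03 -0.13]
```

```bash
python3 -m jog '[[0.002,-0.001,0.015,0,0,0,0.042],[0.002,-0.001,0.035,0,0,0,0.042],[0.002,-0.001,0.055,0,0,0,0.042],[0.002,-0.001,0.07,0,0,0,0.042],[0.002,-0.001,0.07,0,0,0,0.042]]'
python3 -m jog '[[0,0,0,0,0,0,0.015],[0,0,0,0,0,0,0.015],[0,0,0,0,0,0,0.015],[0,0,0,0,0,0,0.015],[0,0,0,0,0,0,0.015]]' 50
```

```text
t: 11.72
eef_pos: [0.5491, 0.0399, 0.0359]
eef_rot: [[-0.232, 0.973, -0.003], [0.973, 0.232, -0.0], [0.0, -0.003, -1.0]]
ft_force: [0.6, 0.3, 0.2]
opening: 0.042
grasp_force: 0.0
t: 12.13
eef_pos: [0.5518, 0.0399, 0.0388]
eef_rot: [[-0.232, 0.973, 0.004], [0.973, 0.232, 0.001], [-0.0, 0.004, -1.0]]
ft_force: [4.5, 1.5, 2.1]
opening: 0.0226
grasp_force: 49.4
```

```bash
python3 -m jog '[[0,0,-0.03,0,0,0,0.015],[0,0,-0.07,0,0,0,0.015],[0,0,-0.11,0,0,0,0.015],[0,0,-0.13,0,0,0,0.015],[0,0,-0.13,0,0,0,0.015]]'
python3 - <<'E'
from h import *
go(.403,.362,.13,3)
E
```

```text
t: 12.55
eef_pos: [0.5522, 0.0395, 0.1723]
eef_rot: [[-0.231, 0.973, 0.007], [0.973, 0.231, 0.002], [0.0, 0.007, -1.0]]
ft_force: [0.7, 0.2, -1.2]
opening: 0.0223
grasp_force: 52.5
t 12.55 pos [0.5522 0.0395 0.1723] open 0.0223 grip 52.5
shift mm [348.3 -70.8  41.9] turn [ 0.39 -0.06 10.37]
```

```bash
python3 -m jog '[[0.036,-0.007,0,0,0,5,0.015],[0.072,-0.014,0,0,0,10.3,0.015],[0.108,-0.021,0,0,0,10.3,0.015],[0.144,-0.028,0,0,0,10.3,0.015],[0.18,-0.035,0,0,0,10.3,0.015]]'
python3 - <<'E'
from h import *
go(.403,.362,.13,3)
E
```

```text
t: 12.97
eef_pos: [0.4721, 0.2074, 0.1663]
eef_rot: [[-0.054, 0.999, -0.002], [0.999, 0.054, -0.001], [-0.001, -0.002, -1.0]]
ft_force: [1.1, 0.8, -1.0]
opening: 0.022
grasp_force: 52.4
t 12.97 pos [0.4721 0.2074 0.1663] open 0.022 grip 52.4
shift mm [158.1 -60.7  36.3] turn [-0.14  0.06  0.08]
```

```bash
python3 -m jog '[[0.036,-0.013,0,0,0,0,0.015],[0.072,-0.026,0,0,0,0,0.015],[0.108,-0.04,0,0,0,0,0.015],[0.144,-0.055,0.01,0,0,0,0.015],[0.158,-0.061,0.03,0,0,0,0.015]]'
python3 -m jog '[[0,0,0.01,0,0,0,0.015],[0,0,0.01,0,0,0,0.015],[0,0,0.01,0,0,0,0.015]]'
python3 - <<'E'
from h import *
go(.403,.362,.03,3)
E
```

```text
t: 13.38
eef_pos: [0.4016, 0.3671, 0.1377]
eef_rot: [[-0.06, 0.998, -0.0], [0.998, 0.06, 0.004], [0.004, -0.0, -1.0]]
ft_force: [-0.5, 0.3, -2.0]
opening: 0.0222
grasp_force: 52.4
t: 13.63
eef_pos: [0.4046, 0.3592, 0.1263]
eef_rot: [[-0.053, 0.999, -0.002], [0.999, 0.053, -0.003], [-0.003, -0.002, -1.0]]
ft_force: [1.0, 0.2, -1.5]
opening: 0.0226
grasp_force: 52.4
t 13.63 pos [0.4046 0.3592 0.1263] open 0.0226 grip 52.4
shift mm [ 3.2 -1.3 96.3] turn [-0.11  0.17  0.04]
```

```bash
python3 -m jog '[[0.001,-0.002,0.03,0,0,0,0.015],[0.001,-0.002,0.06,0,0,0,0.015],[0.001,-0.002,0.085,0,0,0,0.015],[0.001,-0.002,0.1,0,0,0,0.015],[0.001,-0.002,0.1,0,0,0,0.015]]'
python3 -m jog '[[0,0,0.001,0,0,0,0.015],[0,0,0.002,0,0,0,0.015],[0,0,0.003,0,0,0,0.015],[0,0,0.003,0,0,0,0.015]]'
```

```text
t: 14.05
eef_pos: [0.4026, 0.3591, 0.0253]
eef_rot: [[-0.051, 0.999, -0.003], [0.999, 0.051, -0.004], [-0.004, -0.003, -1.0]]
ft_force: [-0.1, -0.7, -1.9]
opening: 0.0226
grasp_force: 52.4
t: 14.38
eef_pos: [0.4036, 0.3624, 0.0256]
eef_rot: [[-0.054, 0.999, 0.001], [0.999, 0.054, 0.002], [0.002, 0.001, -1.0]]
ft_force: [0.2, 0.0, -1.7]
opening: 0.0226
grasp_force: 52.4
```

```bash
python3 -m jog '[[0,0,0.002,0,0,0,0.015],[0,0,0.004,0,0,0,0.015],[0,0,0.005,0,0,0,0.015],[0,0,0.005,0,0,0,0.015]]'
python3 -m jog '[[0,0,0.001,0,0,0,0.015],[0,0,0.002,0,0,0,0.015],[0,0,0.002,0,0,0,0.015]]'
```

```text
t: 14.72
eef_pos: [0.4027, 0.3619, 0.0192]
eef_rot: [[-0.054, 0.999, -0.0], [0.999, 0.054, -0.0], [-0.0, -0.0, -1.0]]
ft_force: [-0.9, 0.2, -2.0]
opening: 0.0225
grasp_force: 52.4
t: 14.97
eef_pos: [0.4028, 0.3619, 0.0172]
eef_rot: [[-0.054, 0.999, -0.0], [0.999, 0.054, -0.0], [-0.0, -0.0, -1.0]]
ft_force: [-0.9, -1.6, -2.2]
opening: 0.0222
grasp_force: 52.4
```

```bash
python3 -m jog '[[0,0,0.001,0,0,0,0.015],[0,0,0.001,0,0,0,0.015],[0,0,0.001,0,0,0,0.015]]'
```

```text
t: 15.22
eef_pos: [0.4028, 0.362, 0.0163]
eef_rot: [[-0.054, 0.999, -0.0], [0.999, 0.054, -0.0], [-0.0, -0.0, -1.0]]
ft_force: [-0.2, 0.9, -1.7]
opening: 0.0225
grasp_force: 52.4
```

```bash
python3 -m jog '[[0,0,0.001,0,0,0,0.015],[0,0,0.0015,0,0,0,0.015],[0,0,0.0015,0,0,0,0.015]]'
```

```text
t: 15.47
eef_pos: [0.403, 0.3621, 0.0159]
eef_rot: [[-0.054, 0.999, -0.0], [0.999, 0.054, 0.001], [0.001, -0.0, -1.0]]
ft_force: [-2.9, -2.2, 10.0]
opening: 0.022
grasp_force: 53.7
```

Contact; release and rise.

```bash
python3 -m jog '[[0,0,-0.001,0,0,0,0.015],[0,0,-0.001,0,0,0,0.024],[0,0,-0.001,0,0,0,0.027],[0,0,-0.001,0,0,0,0.032],[0,0,-0.001,0,0,0,0.04]]'
python3 -m jog '[[0,0,-0.005,0,0,0,0.04],[0,0,-0.025,0,0,0,0.04],[0,0,-0.06,0,0,0,0.04],[0,0,-0.1,0,0,0,0.04],[0,0,-0.14,0,0,0,0.04]]'
python3 -m jog '[[0,0,-0.04,0,0,0,0.04],[0,0,-0.08,0,0,0,0.04],[0,0,-0.12,0,0,0,0.04],[0,0,-0.15,0,0,0,0.04],[0,0,-0.15,0,0,0,0.04]]'
python3 - <<'E'
from h import *
q=camera('side');p=camera('top');a=p['color'][150:310,140:340];b=q['color'][180:310,190:390]
cv2.imwrite('pics/g.png',cv2.resize(np.vstack([a,b]),None,fx=2,fy=2,interpolation=cv2.INTER_CUBIC)[:,:,::-1])
for P in(p,q):
    for t,z in(('cull_1_center',.033),('plain_1_center',.045),('label_roll_mid',.03)): print(t,[(round(r['p'],2),np.round(r['pixel']),atz(P,r['pixel'],z)[:2].round(3)) for r in place_of(t,P)])
E
```

```text
t: 15.88
eef_pos: [0.4029, 0.3621, 0.0159]
eef_rot: [[-0.054, 0.999, 0.0], [0.999, 0.054, 0.0], [0.0, 0.0, -1.0]]
ft_force: [0.3, -0.3, -0.6]
opening: 0.0396
grasp_force: 0.0
t: 16.3
eef_pos: [0.4026, 0.3613, 0.1573]
eef_rot: [[-0.054, 0.999, -0.001], [0.999, 0.054, -0.001], [-0.001, -0.001, -1.0]]
ft_force: [0.7, 1.2, 1.3]
opening: 0.0401
grasp_force: 0.0
t: 16.72
eef_pos: [0.4051, 0.3634, 0.313]
eef_rot: [[-0.054, 0.999, 0.006], [0.999, 0.053, 0.008], [0.008, 0.007, -1.0]]
ft_force: [1.7, 0.1, -0.5]
opening: 0.04
grasp_force: 0.0
cull_1_center [(0.59, array([190., 212.]), array([0.579, 0.367]))]
plain_1_center [(0.69, array([316., 269.]), array([0.428, 0.006]))]
label_roll_mid [(0.81, array([216., 247.]), array([0.483, 0.291]))]
cull_1_center [(0.81, array([275., 208.]), array([0.563, 0.358])), (0.49, array([337., 380.]), array([ 0.326, -0.402]))]
plain_1_center [(0.79, array([283., 268.]), array([0.416, 0.007]))]
label_roll_mid [(0.86, array([261., 220.]), array([0.493, 0.307])), (0.42, array([300., 254.]), array([0.499, 0.07 ]))]
```

View pics/g.png

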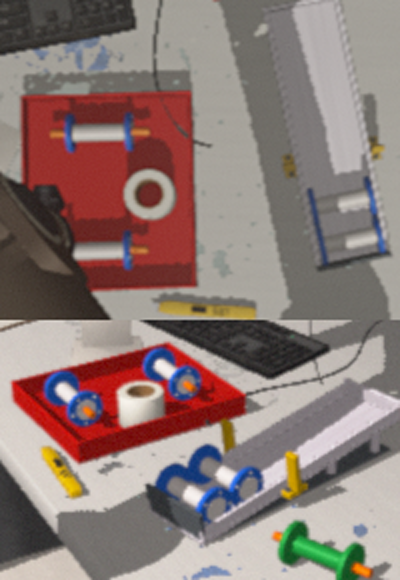

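Both spindled spools lie flat in the tray, clear of the label roll. Both plain spools rest at the end stop near top pixel (316,265). I'll let things settle briefly and hand in.

```bash
python3 -m jog '[[0,0,0,0,0,0,0.04],[0,0,0,0,0,0,0.04],[0,0,0,0,0,0,0.04],[0,0,0,0,0,0,0.04],[0,0,0,0,0,0,0.04]]' && python3 -c "
from workcell import *
print(hand_in())"
```

```text
t: 17.53
eef_pos: [0.4029, 0.362, 0.3059]
eef_rot: [[-0.054, 0.999, -0.0], [0.999, 0.054, -0.0], [-0.0, -0.0, -1.0]]
ft_force: [-0.7, 0.3, 0.5]
opening: 0.0398
grasp_force: 0.0
the job is handed in; nothing more can be done
None
```

I handed the job in at about 17.5 s: in the last pictures both spindled spools lie flat in the red tray, both plain spools rest at the chute's end stop, and the label roll is where it was. The hand-in call gave no verdict.

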